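Seat a coverslip holder in the imaging nest with a lifter

ROBOT

A 7-joint arm with a two-finger parallel gripper is mounted at the origin on the work surface. World frame = base frame: x ahead of the robot, y to its left, z up, the work surface at z = 0. Lengths are in m, angles in rad, forces in N, time in s.
With the tool pointing down it reaches from about 0.35 to 0.9 m from the base axis. Payload 19.9 kg.
Tool frame: the origin (TCP) lies at the very end of the fingers, on their centre line; the grasp point (between the pads) lies behind it (ctrl.hold_point_z is the z of the grasp point in the tool frame, in m); z points along the fingers, y is the line along which they close (so a half turn about z gives the same grasp; the last joint's range is limited). The gripper opens to 94 mm and grips with 3 to 60 N. Pads are 16 mm wide; open, the fingers measure 119 mm over their backs; the gripper's body (75 mm by 177 mm) begins 78 mm behind the grasp point.
Start: joints at [1.139, 0.417, -0.01, 1.614, 0.005, 1.111, -0.053], TCP at [0.238, -0.578, 0.205] pointing down, gripper open.
Joint ranges: [-2.81, 2.81], [-0.39, 2.02], [-1.27, 1.25], [0.06, 2.57], [-1.19, 4.33], [0.19, 2], [-2.82, 2.82]. Speed limits (rad/s): [1.89, 1.89, 2.39, 2.39, 3.01, 3.01, 3.01].

INTERFACE

Orientations are given as a unit quaternion [w, x, y, z].
In Python, from cell import ctrl gives the robot as it stands.
- The arm moves only by the tool move_arm, never from a script. Its argument "deltas" is a list of rows, each a list of 7 numbers: the shift along the tool's x, y, z in m, then the turn, a rotation vector about the tool's x, y, z in rad, then the finger opening in m, from 0 to 0.094. A call has 1 to 8 rows; each row is the pose to reach, as a shift and turn from the pose commanded when the call began, along the tool's axes at that moment; what a row does not reach only later rows make up. A row lasts 1/8 s, in which the tool goes at most 62.5 mm and 10.7 degrees, less where a joint would pass 70% of its speed; a pose out of reach is approached as far as the arm can. A call with a gripper value outside its range is refused whole. The fingers move at their own pace and stop on an object; the grip force is fixed at half the most. Time passes only in rows, so rows that repeat a pose let the fingers close. It gives the time, the measured TCP pose, the force, the opening and the grip force at its end, in the units of the state.
- ctrl.get_state(): the state, without advancing time (a new reading comes with each control period).
- ctrl.read_camera(name): name is "scene" or "top" or "wrist"; returns the picture (400x640x3 uint8, red, green, blue); there is no depth.
- ctrl.camera_model(name): a dict with "fx", "fy", "cx", "cy" (pixels), "extrinsics" (4x4, takes a point from world to camera coordinates). Camera axes: x right, y down, z forward; pixel columns grow to the right and rows downward; lengths in m; the calibration is good to about 2 mm. A picture is of the moment at which its call begins: read the wrist's pose just before it. camera_model takes no time and is no camera call; for the wrist camera it gives the pose at the moment of the call.
- ctrl.sign_off(): hands the job in; it is judged then, once.
Trained networks look in the newest picture that a camera, given by its name, has taken for a name from the list of things; names that differ only in an ending like _2 or _b are one class to them, and where a whole thing is asked for, a point or a joint stands for the part that bears it (a point fixed in the world has none). Each returns a list of dicts, best first, with "confidence" (0 to 1); they miss things now and then, are a little off and sometimes report something else, mostly with a low value. They report only what shows in the picture. A call takes as long as a camera call. They do not tell look-alikes from the thing itself.
- ctrl.look_for(camera, query): "uv" ([column, row] in pixels, amid what is visible of it).
- ctrl.cut_out(camera, query): "mask" (400x640 bool, what is visible of it) and "uv" ([column, row] in pixels, amid what is visible of it).
- ctrl.spot_point(camera, query): "uv" ([column, row] in pixels: a listed point, or the origin of a listed thing).
The state is a dict: "time_s": time; "q": joint angles; "joint_velocities": joint speeds; "tau": joint torques, N m; "eef_pos": TCP position; "ee_rot": TCP orientation; "ft_force": force on the tool from outside, world axes, zero at the start; "moment": the same for the moment, N m; "grip_width": opening from 0.0 (shut) to 1.0 (fully open); "gripper_force": force on a finger pad.
Only numpy, scipy, OpenCV 4.12 (cv2) and the standard library are available. Lean on these libraries where they do the work, as an engineer would, in place of code of your own. Each camera call takes 0.05 s, during which the arm holds its last target. There are 200 camera calls.

TASK

The coverslip holder lies loose on the blade of the orange-handled lifter: pick the lifter up by its handle and carry the holder, level and untouched by the gripper, to the blue-walled nest. Lower it onto the ledges with the blade sinking into the gap, then slide it along with the lifter until it meets the white pad of the stop, and press it home gently (push with about 6 N for a second; 12 N is too much). Leave it there, flat and against the pad, lay the lifter back flat on the bench clear of the nest, and leave the rack, beaker and tip box alone.

Things in the scene. Friction and masses are not known exactly. Their poses are not given: they have to be found in the camera images.
- lifter: The lifter, 130 g, on the bench. Origin: underside, below the middle of its handle; z up, x along the blade to its tip. Handle: orange block 70 long (x -35 to 35), 18 wide (y), 46 high, to grip across its width from above. Steel blade 20 wide, 3 thick, underside level with the handle's (z 0 to 3), from the handle to x = 136.
- blade_seat (a point): On the lifter, 120 ahead of its origin, on the blade's top (z = 3): the holder's centre starts here or up to 2.5 farther on. Two steel pins (3 thick, 23 behind this point, 8.5 to either side) stand 7 above the blade and push the holder's rim forward; otherwise only friction keeps the holder on the blade.
- holder: The coverslip holder, a loose steel disc 46 in diameter and 9 thick with a pale blue glass window in its top, about 55 g. Origin: centre of its underside; z up. It starts on the lifter's blade.
- nest: The nest, fixed to the bench, place and yaw vary. Origin: underside; z up, x = the way the holder slides in. Grey base 150 x 96 x 10 (x -67 to 83). Two aluminium ledges, tops at z = 34, x -50 to 70, from 14 to 25.5 either side of the middle line y = 0; the 28 wide gap between is free down to z = 10. Blue walls 51 apart rise 9 above the ledges.
- ledge_mouth (a point): On the nest, at ledge height on the middle line, at the ledges' open front end (50 before the nest's origin). The blue walls begin 12 further in, with a flared mouth before them.
- stop: The stop: a rigid red bridge over the nest's walls, 50 to 56 ahead of the nest's origin. Origin: middle of its near face, at ledge height; x as the nest's. Top 17.5 above the ledges (screw heads 23.5). On a stiff adjusting screw it carries a white pad (22 wide, 9 high) whose contact face stands 6 to 27 before this origin, set anew each time and NOT measured: feel for it slowly. Contact is hard.
- tube_rack: Bystander: green rack 110 x 75 x 45 with tubes standing to 55. Origin: centre of its underside.
- beaker: Bystander: glass beaker 80 in diameter, 95 high. Origin: centre of its underside.
- tip_box: Bystander: clear box 120 x 80 x 45 with a pink top. Origin: centre of its underside.
Mind the look-alikes: they are no part of the job. What is shaped like the lifter but black or purple is not meant.

How it is judged:
By the outcome, as a careful person would: the job done as asked, in the order asked, and still so for the second after the job is handed in, with the robot touching nothing.
It also fails if it takes over 67 s, if anything falls off the work surface, if the arm or the gripper's body presses on something with over 40 N, if the wrist force passes 120 N, or if a joint passes its speed limit or range.

## Working session

There is one attempt and no reset: what is moved stays moved. The work goes in short steps, Python scripts to look and compute and a tool call to move; the robot and the scene stay as the last step left them, time stands still between calls to the robot, and variables do not carry over. Pictures are saved under pics/ and viewed, at most 10 in all, crops included, and the job is handed in when it is done.

Besides the shell and the picture viewer there is one more tool, called after "Call:" as name(argument=value, ...) on one line, values as JSON. move_arm: Moves the arm, as the interface text tells. Its arguments: {"type":"object","properties":{"deltas":{"type":"array"}},"required":["deltas"]}

```bash
mkdir -p pics; cat > h.py <<'E'
import numpy as np, cv2
from cell import ctrl
from scipy.spatial.transform import Rotation as R
def ray(cam,uv,z,m=None):
    m=m or ctrl.camera_model(cam); E=np.array(m["extrinsics"]); 
    d=np.array([(uv[0]-m["cx"])/m["fx"],(uv[1]-m["cy"])/m["fy"],1])
    o=-E[:3,:3].T@E[:3,3]; w=E[:3,:3].T@d
    return o+w*(z-o[2])/w[2]
def proj(cam,p,m=None):
    m=m or ctrl.camera_model(cam); E=np.array(m["extrinsics"]); c=E[:3,:3]@np.array(p)+E[:3,3]
    return np.array([m["fx"]*c[0]/c[2]+m["cx"],m["fy"]*c[1]/c[2]+m["cy"]])
def save(img,n): cv2.imwrite("pics/"+n,img[...,::-1])
E
python3 - <<'E'
from h import *
s=ctrl.get_state(); print(s, ctrl.hold_point_z)
a=ctrl.read_camera("top"); b=ctrl.read_camera("scene")
save(a,"top0.png"); save(b,"scene0.png")
Z=dict(lifter=0,blade_seat=.003,holder=.003,nest=0,ledge_mouth=.034,stop=.034,tube_rack=0,beaker=0,tip_box=0)
for c in("top","scene"):
  m=ctrl.camera_model(c); E=np.array(m["extrinsics"]); print(c,m["fx"],(-E[:3,:3].T@E[:3,3]).round(3))
  for q in Z:
    for r in ctrl.spot_point(c,q)[:4]:
        print(c,q,np.round(r["uv"],1),round(r["confidence"],2),ray(c,r["uv"],Z[q])[:2].round(4))
E
```

```text
{'time_s': 0.0, 'q': array([ 1.13850653,  0.41799311, -0.01031756,  1.61417604,  0.00469997,
        1.11072744, -0.05296181]), 'joint_velocities': array([ 6.49742150e-04, -9.86686097e-04, -2.94553694e-05, -1.51384254e-03,
       -7.78734162e-04, -5.57969981e-04, -8.29709762e-04]), 'tau': array([ 1.44365174e-03, -8.51256394e+01,  6.39278535e-01, -4.25997055e+01,
       -4.88905306e-02,  1.87258353e-02,  6.55607664e-05]), 'eef_pos': array([ 0.23792022, -0.57751936,  0.20481251]), 'ee_rot': array([-6.17753583e-04,  9.80965074e-01,  1.94183197e-01, -1.67243707e-04]), 'ft_force': array([ 0.30384487,  0.39325868, -0.41373209]), 'moment': array([-0.03408261, -0.03723101,  0.01469881]), 'gripper_force': 0.0, 'grip_width': 1.0006340093620294} -0.0188
top 508.58133182989405 [0.404 0.038 1.564]
top lifter [446.4 246.7] 0.8 [ 0.3567 -0.352 ]
top lifter [393.6 216.6] 0.77 [ 0.4456 -0.1892]
top lifter [442.1 293.8] 0.67 [ 0.2134 -0.3396]
top lifter [271.5 229.3] 0.56 [0.399  0.1851]
top blade_seat [232.5 242.6] 0.91 [0.356  0.3031]
top blade_seat [398.3 182.3] 0.74 [ 0.5514 -0.202 ]
top blade_sea
[... 476 characters left out ...]
 [240.8 154. ] 0.92 [ 0.3445 -0.3421]
scene lifter [383.3 211.1] 0.88 [0.3814 0.1837]
scene lifter [261.7 182.7] 0.67 [ 0.4454 -0.1838]
scene lifter [263.5 136.4] 0.6 [ 0.2055 -0.3519]
scene blade_seat [230.7 201.1] 0.93 [ 0.5703 -0.1989]
scene blade_seat [219.5 176.9] 0.74 [ 0.4911 -0.3068]
scene blade_seat [301.2 136.1] 0.67 [ 0.1369 -0.2392]
scene blade_seat [205.4 256.5] 0.38 [ 0.779  -0.1052]
scene holder [228.5 196.8] 0.63 [ 0.5574 -0.2174]
scene ledge_mouth [329.9 230.1] 0.65 [0.568  0.1176]
scene stop [316.  252.5] 0.56 [0.657  0.1303]
scene tube_rack [203.5 253.9] 0.56 [ 0.7722 -0.1178]
scene beaker [154.2 213.9] 0.7 [ 0.7215 -0.3374]
scene tip_box [446.  315.6] 0.65 [0.6497 0.4483]
```

View pics/top0.png

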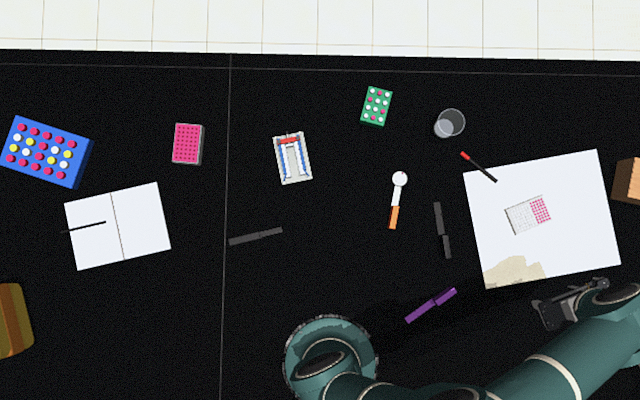

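View pics/scene0.png

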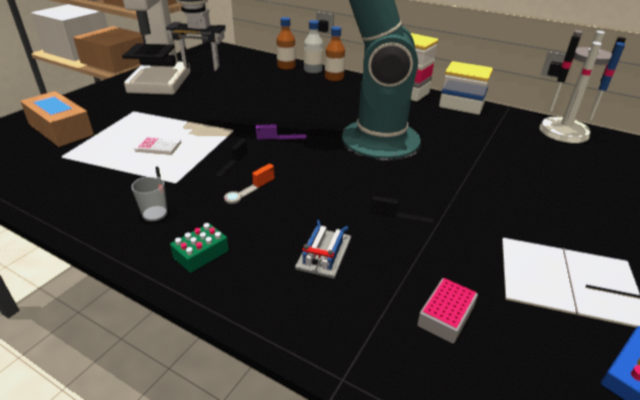

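The orange lifter is at top (393,217), with the holder at (399,179). The lifter look-alikes are black at (446,246), black at (256,236) and purple at (430,305). The nest is at (293,158), with its red stop at (288,140). I choose the orange lifter and will approach it for a close look.

Call:
move_arm(deltas=[[0.041,-0.036,-0.008,0,0,0.06,0.094],[0.082,-0.072,-0.016,0,0,0.13,0.094],[0.123,-0.108,-0.024,0,0,0.2,0.094],[0.164,-0.143,-0.032,0,0,0.27,0.094],[0.205,-0.179,-0.04,0,0,0.34,0.094],[0.246,-0.215,-0.048,0,0,0.41,0.094],[0.287,-0.25,-0.055,0,0,0.47,0.094],[0.325,-0.286,-0.055,0,0,0.51,0.094]])

```text
time_s: 2.0
eef_pos: [0.4305, -0.188, 0.2612]
ee_rot: [0.0, 0.998, -0.06, 0.001]
ft_force: [-0.3, -1.4, -0.9]
grip_width: 0.996
gripper_force: 0.0
```

```bash
cat >> h.py <<'E'
def pose():
    s=ctrl.get_state(); q=s["ee_rot"]; r=R.from_quat([q[1],q[2],q[3],q[0]]).as_matrix()
    print("t",s["time_s"],"tcp",s["eef_pos"].round(4),"x",r[:,0].round(4),"z",r[:,2].round(4),"F",s["ft_force"].round(2),"w",s["grip_width"])
    return s["eef_pos"],r
E
python3 - <<'E'
from h import *
pose()
m=ctrl.camera_model("wrist"); a=ctrl.read_camera("wrist"); save(a,"w1.png")
E=np.array(m["extrinsics"]); print((-E[:3,:3].T@E[:3,3]).round(4),E[:3,:3].round(2),m["fx"])
for q,z in dict(lifter=0,blade_seat=.003,holder=.003).items():
  for r in ctrl.spot_point("wrist",q)[:3]: print(q,np.round(r["uv"],1),round(r["confidence"],2),ray("wrist",r["uv"],z,m).round(4))
hsv=cv2.cvtColor(a,cv2.COLOR_RGB2HSV); mk=((hsv[...,0]<18)&(hsv[...,1]>150)&(hsv[...,2]>80)).astype(np.uint8)
n,l,st,c=cv2.connectedComponentsWithStats(mk); i=1+st[1:,4].argmax(); p=np.argwhere(l==i)[:,::-1].astype(np.float32)
rc=cv2.minAreaRect(p); b=cv2.boxPoints(rc); print(st[i],b.round(1))
print([ray("wrist",u,.046,m).round(4) for u in b])
E
```

```text
t 2.0 tcp [ 0.4305 -0.188   0.2612] x [ 0.9927 -0.1204  0.0013] z [ 1.3e-03 -6.0e-04 -1.0e+00] F [-0.28 -1.38 -0.89] w 0.9964962165162152
[ 0.503  -0.1965  0.4415] [[-0.12 -0.99  0.  ]
 [-0.96  0.12  0.25]
 [-0.25  0.03 -0.97]] 327.69825455575534
lifter [433.5 209.1] 0.86 [ 0.3542 -0.3417  0.    ]
lifter [312.1 161.3] 0.75 [ 0.4417 -0.1809  0.    ]
lifter [432.1 299.9] 0.61 [ 0.2107 -0.3348  0.    ]
blade_seat [412.  119.1] 0.73 [ 0.481  -0.3169  0.003 ]
blade_seat [373.2 349.1] 0.59 [ 0.1368 -0.2391  0.003 ]
holder [317.3  62.5] 0.89 [ 0.5641 -0.203   0.003 ]
holder [48.2 92.6] 0.48 [0.5701 0.1419 0.003 ]
[304 135  17  59 887] [[302.9 192.9]
 [305.5 134.5]
 [320.8 135.2]
 [318.3 193.6]]
[array([ 0.4104, -0.1663,  0.046 ]), array([ 0.4807, -0.1787,  0.046 ]), array([ 0.4777, -0.1967,  0.046 ]), array([ 0.4073, -0.1851,  0.046 ])]
```

View pics/w1.png

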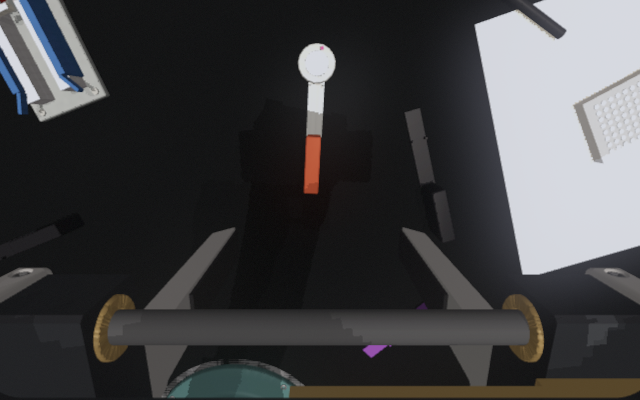

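The close view shows the orange handle at (312,164) with the holder on its blade at (317,62). It measures 71 x 18 mm and the seat is 122 mm ahead, which matches the description. Descending to grip slightly ahead of the handle's middle.

Call:
move_arm(deltas=[[0.008,-0.002,0.04,0,0,0.02,0.094],[0.016,-0.004,0.09,0,0,0.04,0.08],[0.026,-0.006,0.14,0,0,0.051,0.06],[0.0326,-0.0069,0.18,0,0,0.051,0.05],[0.0326,-0.0069,0.21,0,0,0.051,0.045],[0.0326,-0.0069,0.235,0,0,0.051,0.045],[0.0326,-0.0069,0.251,0,0,0.051,0.04],[0.0326,-0.0069,0.251,0,0,0.051,0.03]])

```text
time_s: 3.2
eef_pos: [0.4621, -0.1871, 0.0088]
ee_rot: [-0.0, 0.996, -0.085, -0.001]
ft_force: [0.4, -1.0, -0.5]
grip_width: 0.357
gripper_force: 0.0
```

```bash
python3 - <<'E'
from h import *
pose()
m=ctrl.camera_model("wrist"); a=ctrl.read_camera("wrist"); save(a,"w2.png")
for q,z in dict(lifter=0,holder=.003).items():
  for r in ctrl.spot_point("wrist",q)[:2]: print(q,np.round(r["uv"],1),round(r["confidence"],2),ray("wrist",r["uv"],z,m).round(4))
E
```

```text
t 3.2 tcp [ 0.4621 -0.1871  0.0088] x [ 0.9854 -0.1701 -0.0016] z [-1.6e-03  3.0e-04 -1.0e+00] F [ 0.41 -1.03 -0.46] w 0.356980536980151
lifter [566.5 345.3] 0.65 [ 0.3559 -0.3388  0.    ]
lifter [312.5 265.8] 0.62 [ 0.4431 -0.1799  0.    ]
holder [312.3  56.5] 0.73 [ 0.5632 -0.2013  0.003 ]
```

View pics/w2.png

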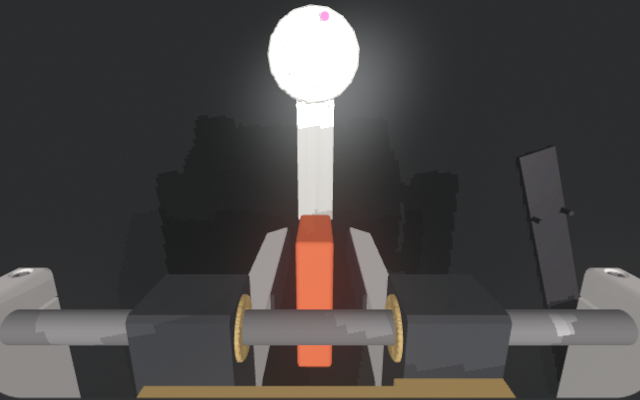

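The handle (314,290) lies between the fingers, about 2.5 mm to the left of their centre at column 319. I'll re-centre and close.

Call:
move_arm(deltas=[[0,-0.0025,0,0,0,0,0.03],[0,-0.0025,0,0,0,0,0.026],[0,-0.0025,0,0,0,0,0.022],[0,-0.0025,0,0,0,0,0.018],[0,-0.0025,0,0,0,0,0.012],[0,-0.0025,0,0,0,0,0.008],[0,-0.0025,0,0,0,0,0.008]])

```text
time_s: 4.22
eef_pos: [0.4633, -0.1845, 0.0096]
ee_rot: [0.0, 0.996, -0.085, 0.0]
ft_force: [-1.3, -3.7, 4.9]
grip_width: 0.186
gripper_force: 30.0
```

Call:
move_arm(deltas=[[0,0,-0.001,0,0,0,0.008],[0,0,-0.003,0,0,0,0.008],[0,0,-0.007,0,0,0,0.008],[0,0,-0.013,0,0,0,0.008],[0,0,-0.02,0,0,0,0.008],[0,0,-0.026,0,0,0,0.008],[0,0,-0.029,0,0,0,0.008],[0,0,-0.03,0,0,0,0.008]])

```text
time_s: 5.22
eef_pos: [0.4633, -0.1842, 0.0396]
ee_rot: [0.0, 0.996, -0.085, 0.0]
ft_force: [-0.9, 0.4, -2.3]
grip_width: 0.188
gripper_force: 30.0
```

```bash
python3 - <<'E'
from h import *
p,r=pose()
m=ctrl.camera_model("wrist"); a=ctrl.read_camera("wrist"); s=ctrl.read_camera("scene")
u=proj("scene",[.5,-.2,.04]).astype(int); print(u)
c=s[u[1]-50:u[1]+50,u[0]-75:u[0]+75]; c=cv2.resize(c,None,fx=4,fy=4,interpolation=cv2.INTER_CUBIC)
w=cv2.resize(a[:,220:420],(200,400)); save(np.hstack([c,w]),"lift.png")
for q,z in dict(holder=.034).items():
  for k in ctrl.spot_point("wrist",q)[:2]: print(q,np.round(k["uv"],1),round(k["confidence"],2),r.T@(ray("wrist",k["uv"],z,m)-p))
E
```

```text
t 5.225 tcp [ 0.4633 -0.1842  0.0396] x [ 9.855e-01 -1.694e-01  2.000e-04] z [ 2.e-04 -0.e+00 -1.e+00] F [-0.89  0.39 -2.27] w 0.18839051913017302
[245 178]
holder [317.9  57.1] 0.85 [ 0.1016647  -0.00029686  0.00566304]
```

View pics/lift.png

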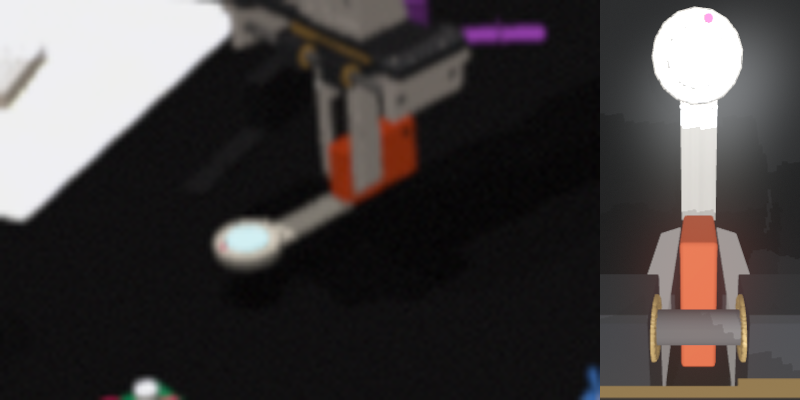

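The lifter is held level: in the wrist crop the holder is at row 57, as it was on the bench. In the scene crop the blade is level with the holder on it. I'll carry it toward the nest with smooth motion.

Call:
move_arm(deltas=[[-0.001,-0.0028,-0.001,0,0,0,0.008],[-0.004,-0.0108,-0.004,0,0,0,0.008],[-0.009,-0.0232,-0.008,0,0,0,0.008],[-0.015,-0.039,-0.014,0,0,0,0.008],[-0.0225,-0.058,-0.021,0,0,0,0.008],[-0.0307,-0.079,-0.028,0,0,0,0.008],[-0.0395,-0.102,-0.037,0,0,0,0.008],[-0.0485,-0.1255,-0.045,0,0,0,0.008]])

```text
time_s: 6.38
eef_pos: [0.4362, -0.0505, 0.0852]
ee_rot: [0.0, 0.996, -0.085, 0.0]
ft_force: [0.5, -0.4, -1.7]
grip_width: 0.184
gripper_force: 30.0
```

Call:
move_arm(deltas=[[-0.009,-0.0233,-0.008,0,0,0,0.008],[-0.0178,-0.0462,-0.0166,0,0,0,0.008],[-0.026,-0.0673,-0.024,0,0,0,0.008],[-0.0334,-0.0863,-0.031,0,0,0,0.008],[-0.0396,-0.1024,-0.037,0,0,0,0.008],[-0.0443,-0.1147,-0.041,0,0,0,0.008],[-0.0474,-0.1227,-0.044,0,0,0,0.008],[-0.0485,-0.1255,-0.045,0,0,0,0.008]])

```text
time_s: 7.38
eef_pos: [0.41, 0.08, 0.1296]
ee_rot: [0.0, 0.996, -0.085, 0.0]
ft_force: [0.4, -0.1, -1.6]
grip_width: 0.194
gripper_force: 30.0
```

Call:
move_arm(deltas=[[0,0,0,0,0,-0.015,0.008],[0,0,0,0,0,-0.055,0.008],[0,0,0,0,0,-0.11,0.008],[0,0,0,0,0,-0.17,0.008],[0,0,0,0,0,-0.23,0.008],[0,0,0,0,0,-0.285,0.008],[0,0,0,0,0,-0.325,0.008],[0,0,0,0,0,-0.34,0.008]])

```text
time_s: 8.38
eef_pos: [0.4101, 0.0792, 0.1293]
ee_rot: [-0.0, 0.996, 0.085, -0.0]
ft_force: [0.7, 0.8, -2.1]
grip_width: 0.192
gripper_force: 30.0
```

```bash
python3 - <<'E'
from h import *
p,r=pose()
m=ctrl.camera_model("wrist"); a=ctrl.read_camera("wrist"); save(a,"w3.png")
for q,z in dict(holder=p[2]-.0066,nest=0,ledge_mouth=.034,stop=.034).items():
  for k in ctrl.spot_point("wrist",q)[:2]: 
    w=ray("wrist",k["uv"],z,m); print(q,np.round(k["uv"],1),round(k["confidence"],2),w.round(4),(r.T@(w-p)).round(4))
E
```

```text
t 8.375 tcp [0.4101 0.0792 0.1293] x [ 9.856e-01  1.691e-01 -4.000e-04] z [-4.e-04 -0.e+00 -1.e+00] F [ 0.66  0.81 -2.15] w 0.19165631131217759
holder [316.5  57. ] 0.67 [0.5104 0.0976 0.1227] [ 0.102  -0.0012  0.0066]
```

View pics/w3.png

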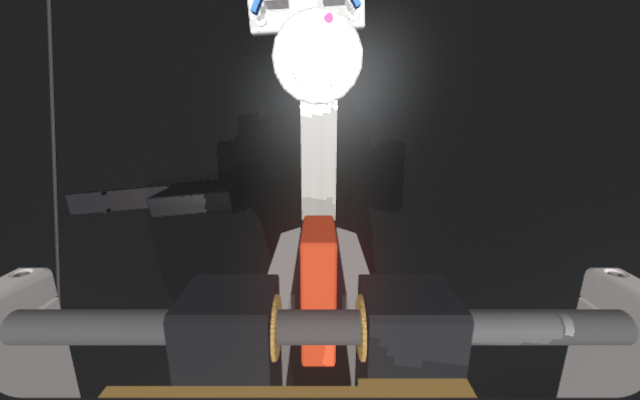

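The wrist view shows only the nest's front edge, near (307,30), above the holder at (317,57). I'll raise the arm and shift sideways for a full view.

Call:
move_arm(deltas=[[0,0.003,-0.004,0,0,0,0.008],[0,0.011,-0.016,0,0,0,0.008],[0,0.023,-0.032,0,0,0,0.008],[0,0.036,-0.05,0,0,0,0.008],[0,0.049,-0.068,0,0,0,0.008],[0,0.061,-0.084,0,0,0,0.008],[0,0.068,-0.096,0,0,0,0.008],[0,0.07,-0.1,0,0,0,0.008]])

```text
time_s: 9.62
eef_pos: [0.4222, 0.0102, 0.2303]
ee_rot: [0.0, 0.996, 0.084, 0.001]
ft_force: [0.7, 0.1, -2.6]
grip_width: 0.185
gripper_force: 30.0
```

```bash
python3 - <<'E'
from h import *
import pickle
p,r=pose()
m=ctrl.camera_model("wrist"); a=ctrl.read_camera("wrist"); save(a,"w4full.png"); pickle.dump((p,r,m),open("w4.pkl","wb"))
for q,z in dict(holder=p[2]-.0066,nest=0,ledge_mouth=.034,stop=.034).items():
  for k in ctrl.spot_point("wrist",q)[:2]: 
    w=ray("wrist",k["uv"],z,m); print(q,np.round(k["uv"],1),round(k["confidence"],2),w.round(4),(r.T@(w-p)).round(4))
# predicted model outline with guess
c=a[0:150,120:340]; save(cv2.resize(c,(792,540),interpolation=cv2.INTER_CUBIC),"w4.png")
E
```

```text
t 9.625 tcp [0.4222 0.0102 0.2303] x [0.9857 0.1683 0.001 ] z [ 0.001 -0.    -1.   ] F [ 0.7   0.11 -2.62] w 0.18494939199920363
holder [316.6  56.9] 0.64 [0.5226 0.0285 0.2237] [ 0.1021 -0.0011  0.0067]
ledge_mouth [240.1  29.2] 0.68 [0.5645 0.1176 0.034 ] [ 0.1581 -0.082   0.1964]
```

View pics/w4.png

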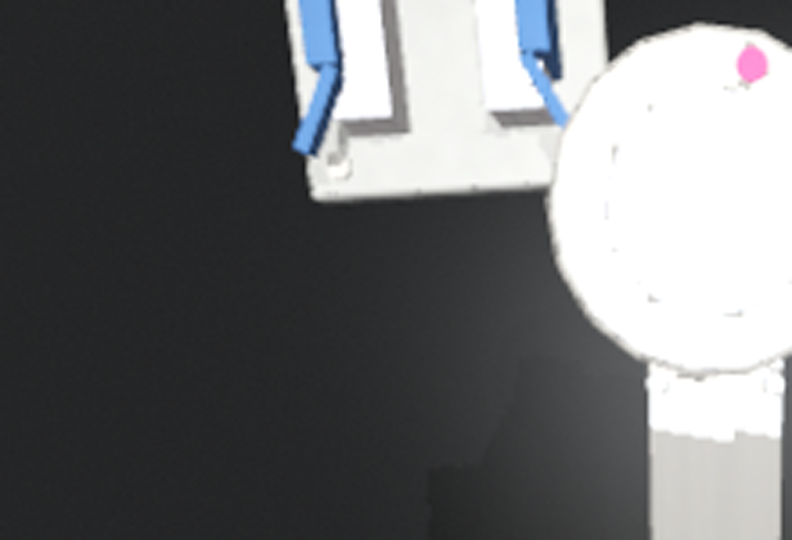

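The crop shows the ledges' inner front corners at (392,117) and (487,110), and the base corner at (314,200). I'll fit the nest pose to these and check it against the top view.

```bash
cat > fit.py <<'E'
from h import *
import pickle
from scipy.optimize import least_squares
p,r,m=pickle.load(open("w4.pkl","rb"))
def W(n,q): c,s=np.cos(n[2]),np.sin(n[2]); q=np.array(q)/1000; return [n[0]+c*q[0]-s*q[1],n[1]+s*q[0]+c*q[1],q[2]]
px=lambda u:np.array([120+(u[0]-1.3)/3.6,(u[1]-1.3)/3.6])
pts=[((-50,14,34),(392,117)),((-50,-14,34),(487,110)),((-67,48,10),(313,200))]
lin=[((14,34),(380,3)),((-14,34),(477,3)),((48,10),(291,3)),]
flin=[((-67,10),(500,189))]
def res(n,full=False):
    e=[]
    for q,u in pts: e+=list(proj("",W(n,q),m)-px(u))
    L=lambda A,B,u:np.cross(np.r_[(B-A)/np.linalg.norm(B-A)],px(u)-A)
    for (y,z),u in lin: e.append(L(proj("",W(n,(-50,y,z)),m),proj("",W(n,(0,y,z)),m),u))
    for (x,z),u in flin: e.append(L(proj("",W(n,(x,48,z)),m),proj("",W(n,(x,-48,z)),m),u))
    return np.array(e)
E
python3 -W ignore - <<'E'
from fit import *
f=least_squares(res,[.61,.115,.17]); n=f.x; print(n.round(4),f.fun.round(2))
pickle.dump(n,open("n.pkl","wb"))
t=cv2.imread("pics/top0.png"); K=5; x0,y0=250,110
c=cv2.resize(t[y0:y0+100,x0:x0+110],None,fx=K,fy=K,interpolation=cv2.INTER_CUBIC)
def dr(q,col):
    uv=np.array([(proj("top",W(n,k))+.5-[x0,y0])*K for k in q]).astype(np.int32); cv2.polylines(c,[uv],True,col,1)
dr([(-67,48,10),(83,48,10),(83,-48,10),(-67,-48,10)],(0,255,0))
for s in(1,-1): dr([(-50,14*s,34),(70,14*s,34),(70,25.5*s,34),(-50,25.5*s,34)],(0,0,255))
cv2.imwrite("pics/ov.png",c)
# moves: target tcp for holder centre (tool .102,-.0007) at nest(-80,0)
for X in(-80,-36):
  R2=n[2]; w=np.array(W(n,(X-102,0,0))); d=w-p; print(X,w.round(4),(r.T@d).round(4)[:2])
print("dyaw tool z",-(n[2]-np.arctan2(r[1,0],r[0,0])))
E
```

```text
[0.6118 0.1262 0.2186] [ 0.22 -0.23  0.44  0.24 -0.31 -0.13 -0.14 -0.52  1.11 -0.08]
-80 [0.4341 0.0868 0.    ] [ 0.0244 -0.0735]
-36 [0.4771 0.0963 0.    ] [ 0.0683 -0.0757]
dyaw tool z -0.04953060058209355
```

View pics/ov.png

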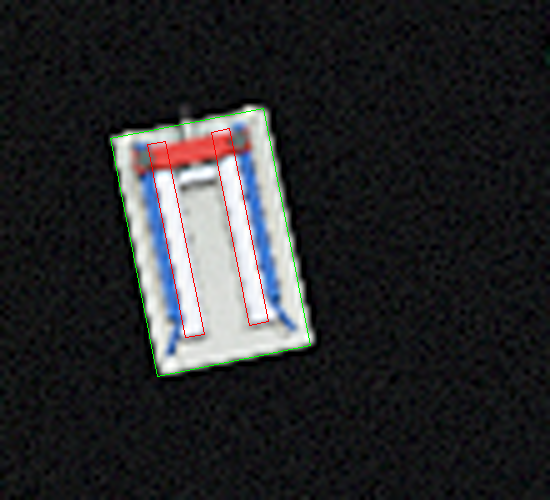

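The overlay matches: the base corners and ledges agree with the top image, and the white pad shows at about (198,178). I'll go down to just before the mouth.

Call:
move_arm(deltas=[[0.0003,-0.0008,0.0019,0,0,0,0.008],[0.001,-0.0031,0.0075,0,0,0,0.008],[0.0023,-0.0067,0.016,0,0,0,0.008],[0.0038,-0.0113,0.0271,0,0,0,0.008],[0.0057,-0.0168,0.0403,0,0,0,0.008],[0.0077,-0.0229,0.0549,0,0,0,0.008],[0.0099,-0.0295,0.0707,0,0,0,0.008],[0.0122,-0.0363,0.0868,0,0,0,0.008]])

```text
time_s: 10.88
eef_pos: [0.4278, 0.049, 0.1415]
ee_rot: [-0.0, 0.996, 0.085, -0.0]
ft_force: [-0.6, -0.3, -1.1]
grip_width: 0.186
gripper_force: 30.0
```

Call:
move_arm(deltas=[[0.0023,-0.0067,0.0162,0,0,-0.005,0.008],[0.0045,-0.0133,0.032,0,0,-0.012,0.008],[0.0065,-0.0194,0.0466,0,0,-0.02,0.008],[0.0084,-0.0249,0.0598,0,0,-0.028,0.008],[0.01,-0.0296,0.0709,0,0,-0.036,0.008],[0.0112,-0.0331,0.0794,0,0,-0.043,0.008],[0.0119,-0.0354,0.0849,0,0,-0.048,0.008],[0.0122,-0.0362,0.0869,0,0,-0.0495,0.008]])

```text
time_s: 11.88
eef_pos: [0.4338, 0.0863, 0.0556]
ee_rot: [-0.0, 0.994, 0.11, -0.0]
ft_force: [0.0, -0.5, -2.2]
grip_width: 0.189
gripper_force: 30.0
```

```bash
python3 -W ignore - <<'E'
from fit import *
p,r=pose()
m=ctrl.camera_model("wrist"); a=ctrl.read_camera("wrist"); pickle.dump((p,r,m),open("w5.pkl","wb"))
k=ctrl.spot_point("wrist","holder")[:1]; print(k)
n=pickle.load(open("n.pkl","rb")); c=cv2.resize(a[:150,220:420],(800,600),interpolation=cv2.INTER_CUBIC)
def dr(q,col):
    uv=np.array([(proj("",W(n,k),m)+.5-[220,0])*4 for k in q]).astype(np.int32); cv2.polylines(c,[uv],True,col,1)
dr([(-67,48,10),(0,48,10),(0,-48,10),(-67,-48,10)],(0,255,0))
for s in(1,-1): dr([(-50,14*s,34),(0,14*s,34),(0,25.5*s,34),(-50,25.5*s,34)],(255,0,0))
save(c,"w5.png")
c_,s_=np.cos(n[2]),np.sin(n[2]); d=p[:2]-n[:2]; print("tcp in nest",c_*d[0]+s_*d[1],-s_*d[0]+c_*d[1],"yaw err",np.arctan2(r[1,0],r[0,0])-n[2])
E
```

```text
t 11.875 tcp [0.4338 0.0863 0.0556] x [ 9.760e-01  2.178e-01 -2.000e-04] z [-2.e-04  0.e+00 -1.e+00] F [ 0.01 -0.51 -2.15] w 0.18860804951669768
[{'uv': [318.6, 56.8], 'confidence': 0.8}]
tcp in nest -0.1824399253796231 -0.00038819595742047713 yaw err 0.000912425430152769
```

View pics/w5.png

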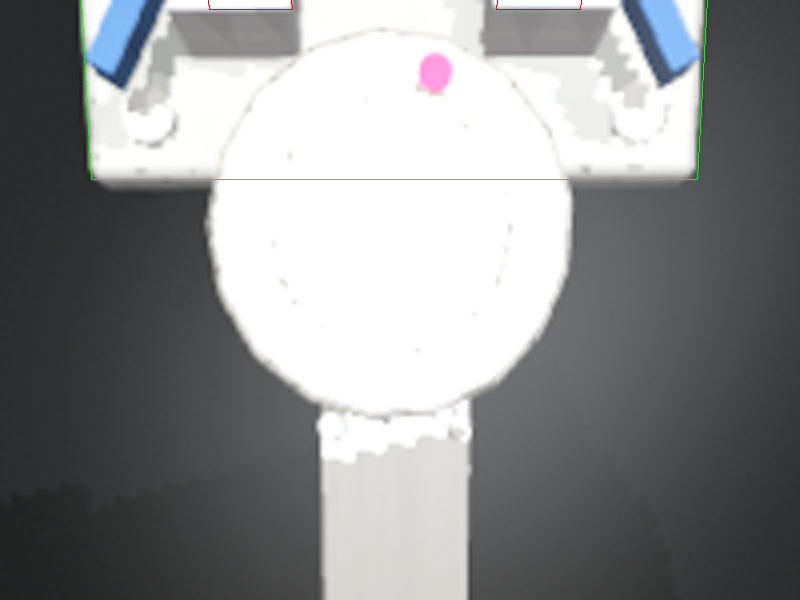

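The alignment is good: nest midline at column ~393, blade at 395, holder at 390 (all within 0.4 mm), with the pins just behind the rim at row 425. Next I'll advance 44 mm, then lower.

Call:
move_arm(deltas=[[0.002,0,0,0,0,0,0.008],[0.007,0,0,0,0,0,0.008],[0.014,0,0,0,0,0,0.008],[0.022,0,0,0,0,0,0.008],[0.03,0,0,0,0,0,0.008],[0.037,0,0,0,0,0,0.008],[0.042,0,0,0,0,0,0.008],[0.044,0,0,0,0,0,0.008]])

```text
time_s: 12.98
eef_pos: [0.4769, 0.0959, 0.0557]
ee_rot: [-0.0, 0.994, 0.109, -0.0]
ft_force: [-0.6, 0.2, -2.0]
grip_width: 0.192
gripper_force: 30.0
```

Call:
move_arm(deltas=[[0,0,0.002,0,0,0,0.008],[0,0,0.006,0,0,0,0.008],[0,0,0.01,0,0,0,0.008],[0,0,0.013,0,0,0,0.008],[0,0,0.015,0,0,0,0.008],[0,0,0.017,0,0,0,0.008],[0,0,0.018,0,0,0,0.008],[0,0,0.019,0,0,0,0.008]])

```text
time_s: 13.98
eef_pos: [0.4768, 0.0958, 0.0367]
ee_rot: [-0.0, 0.994, 0.109, 0.0]
ft_force: [-0.5, 0.0, -1.7]
grip_width: 0.185
gripper_force: 30.0
```

```bash
python3 -W ignore - <<'E'
from fit import *
p,r=pose()
m=ctrl.camera_model("wrist"); a=ctrl.read_camera("wrist")
n=pickle.load(open("n.pkl","rb")); c=cv2.resize(a[:150,220:420],(800,600),interpolation=cv2.INTER_CUBIC)
save(c,"w6.png")
c_,s_=np.cos(n[2]),np.sin(n[2]); d=p[:2]-n[:2]; print("tcp in nest",c_*d[0]+s_*d[1],-s_*d[0]+c_*d[1],"yaw err",np.arctan2(r[1,0],r[0,0])-n[2])
E
```

```text
t 13.975 tcp [0.4768 0.0958 0.0367] x [9.761e-01 2.175e-01 1.000e-04] z [ 1.e-04  1.e-04 -1.e+00] F [-0.46  0.02 -1.66] w 0.18535346876282136
tcp in nest -0.13840490499771793 -0.0004339410145024064 yaw err 0.000643167277433826
```

View pics/w6.png

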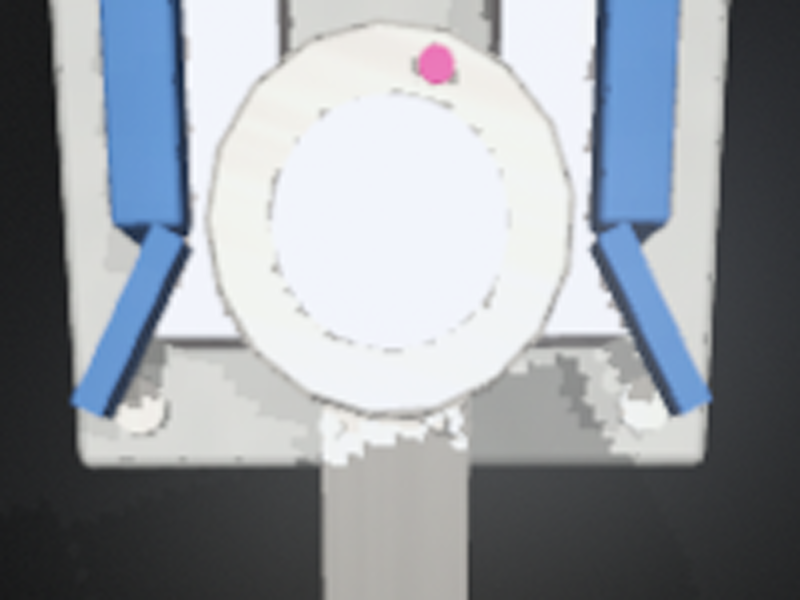

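The holder sits on the ledges between the walls, centred at column ~390, with the pins touching at row 430 and the blade in the gap. I've now used all 10 picture views, so I'll work from numbers. Sliding 30 mm, which is still short of the earliest possible pad position.

Call:
move_arm(deltas=[[0.002,0,0,0,0,0,0.008],[0.006,0,0,0,0,0,0.008],[0.011,0,0,0,0,0,0.008],[0.016,0,0,0,0,0,0.008],[0.021,0,0,0,0,0,0.008],[0.026,0,0,0,0,0,0.008],[0.029,0,0,0,0,0,0.008],[0.03,0,0,0,0,0,0.008]])

```text
time_s: 15.02
eef_pos: [0.5061, 0.1024, 0.0367]
ee_rot: [-0.0, 0.994, 0.109, -0.0]
ft_force: [-0.2, 0.4, -2.2]
grip_width: 0.193
gripper_force: 30.0
```

```bash
python3 -W ignore - <<'E'
from fit import *
p,r=pose()
m=ctrl.camera_model("wrist"); a=ctrl.read_camera("wrist"); t=ctrl.read_camera("top")
save(a,"w7.png");save(t,"top7.png")
n=pickle.load(open("n.pkl","rb"))
c_,s_=np.cos(n[2]),np.sin(n[2]); d=p[:2]-n[:2]; print("tcp in nest",c_*d[0]+s_*d[1],-s_*d[0]+c_*d[1],"yaw err",np.arctan2(r[1,0],r[0,0])-n[2])
print([(k["uv"],round(k["confidence"],2)) for k in ctrl.spot_point("wrist","holder")[:1]])
print("wrist col 305..330 rows", [a[v,300:330].mean(0).astype(int).tolist() for v in range(0,12)])
t0=cv2.imread("pics/top0.png")[...,::-1].astype(np.float32)
for x in range(10,62,2):
  q=[proj("top",W(n,(x,y,43))) for y in(-6,-3,0,3,6)]
  print(x,np.mean([cv2.remap(t0,np.float32([[u[0]]]),np.float32([[u[1]]]),cv2.INTER_LINEAR)[0,0] for u in q],0).astype(int), end=" ")
E
```

```text
t 15.025 tcp [0.5061 0.1024 0.0367] x [ 9.760e-01  2.176e-01 -1.000e-04] z [-1.e-04  1.e-04 -1.e+00] F [-0.19  0.39 -2.22] w 0.1927257337575684
tcp in nest -0.10835030603312129 -0.000395514869528827 yaw err 0.0007152210598324882
[([320.5, 62.6], 0.68)]
wrist col 305..330 rows [[212, 212, 209], [212, 212, 209], [212, 212, 209], [212, 212, 209], [212, 213, 209], [212, 213, 209], [212, 213, 209], [212, 212, 208], [207, 207, 203], [210, 209, 205], [221, 219, 214], [230, 229, 224]]
10 [212 217 211] 12 [212 216 211] 14 [212 217 212] 16 [212 217 211] 18 [212 216 211] 20 [212 215 210] 22 [210 213 209] 24 [210 213 208] 26 [210 213 208] 28 [210 213 208] 30 [210 213 208] 32 [205 208 204] 34 [189 193 188] 36 [157 160 155] 38 [128 129 126] 40 [141 143 146] 42 [200 204 211] 44 [235 240 246] 46 [226 234 241] 48 [178 190 196] 50 [129 124 123] 52 [156  89  85] 54 [203  74  69] 56 [230  80  75] 58 [233  84  79] 60 [231  80  75]
```

The top view puts the pad's face near nest x ≈ 41, so contact should come after about 24 mm more travel. I'll go 18 mm, then check the force and the wrist rows.

Call:
move_arm(deltas=[[0.002,0,0,0,0,0,0.008],[0.005,0,0,0,0,0,0.008],[0.008,0,0,0,0,0,0.008],[0.011,0,0,0,0,0,0.008],[0.014,0,0,0,0,0,0.008],[0.016,0,0,0,0,0,0.008],[0.0175,0,0,0,0,0,0.008],[0.018,0,0,0,0,0,0.008]])

```text
time_s: 16.18
eef_pos: [0.5236, 0.1062, 0.0367]
ee_rot: [-0.0, 0.994, 0.109, -0.0]
ft_force: [-0.2, 0.2, -2.4]
grip_width: 0.188
gripper_force: 30.0
```

```bash
cat > w.py <<'E'
from fit import *
p,r=pose()
a=ctrl.read_camera("wrist"); n=pickle.load(open("n.pkl","rb"))
c_,s_=np.cos(n[2]),np.sin(n[2]); d=p[:2]-n[:2]; print("tcp in nest",c_*d[0]+s_*d[1],-s_*d[0]+c_*d[1])
f=ctrl.get_state()["ft_force"]; print("axial",f@r[:,0])
print([(k["uv"],round(k["confidence"],2)) for k in ctrl.spot_point("wrist","holder")[:1]])
print("rows", [a[v,310:328].mean(0).astype(int).tolist() for v in range(0,14)])
E
python3 -W ignore w.py
```

```text
t 16.175 tcp [0.5236 0.1062 0.0367] x [ 9.760e-01  2.176e-01 -1.000e-04] z [-1.e-04  1.e-04 -1.e+00] F [-0.15  0.24 -2.37] w 0.1879191381421205
tcp in nest -0.09041167318703423 -0.00039061354268675116
axial -0.6004499230875784
[([317.8, 61.2], 0.76)]
rows [[139, 140, 137], [138, 139, 136], [144, 146, 142], [156, 158, 155], [172, 174, 170], [191, 192, 188], [197, 198, 194], [198, 199, 195], [198, 197, 192], [212, 210, 205], [236, 235, 230], [244, 243, 238], [245, 243, 238], [245, 242, 238]]
```

Call:
move_arm(deltas=[[0.0007,0,0,0,0,0,0.008],[0.0014,0,0,0,0,0,0.008],[0.0021,0,0,0,0,0,0.008],[0.0028,0,0,0,0,0,0.008],[0.003,0,0,0,0,0,0.008]])

```text
time_s: 16.9
eef_pos: [0.5265, 0.1069, 0.0367]
ee_rot: [-0.0, 0.994, 0.109, -0.0]
ft_force: [-1.1, -0.4, -1.6]
grip_width: 0.19
gripper_force: 30.0
```

```bash
python3 -W ignore w.py
```

```text
t 16.9 tcp [0.5265 0.1069 0.0367] x [ 9.761e-01  2.175e-01 -1.000e-04] z [-1.e-04  0.e+00 -1.e+00] F [-1.09 -0.44 -1.63] w 0.19043438053875889
tcp in nest -0.08744707042823086 -0.00041455128034632513
axial -0.057425780405172565
[([320.1, 60.1], 0.74)]
rows [[152, 153, 151], [155, 156, 153], [156, 157, 154], [152, 153, 151], [149, 150, 148], [145, 146, 144], [141, 141, 140], [149, 150, 147], [183, 182, 177], [214, 212, 207], [237, 236, 231], [245, 244, 239], [246, 244, 239], [246, 243, 239]]
```

Call:
move_arm(deltas=[[0.0005,0,0,0,0,0,0.008],[0.001,0,0,0,0,0,0.008],[0.0015,0,0,0,0,0,0.008],[0.0015,0,0,0,0,0,0.008]])

```text
time_s: 17.5
eef_pos: [0.528, 0.1072, 0.0367]
ee_rot: [-0.0, 0.994, 0.109, -0.0]
ft_force: [0.2, -0.2, -1.9]
grip_width: 0.189
gripper_force: 30.0
```

```bash
python3 -W ignore w.py
```

```text
t 17.5 tcp [0.528  0.1072 0.0367] x [ 0.9761  0.2175 -0.    ] z [-1.e-04  1.e-04 -1.e+00] F [ 0.23 -0.25 -1.89] w 0.18944615656947755
tcp in nest -0.08592477299419927 -0.0004019356327051894
axial 0.5571599501151986
[([319.7, 60.0], 0.86)]
rows [[127, 123, 117], [148, 147, 144], [152, 153, 151], [152, 153, 151], [155, 156, 154], [156, 157, 154], [153, 153, 151], [158, 158, 155], [184, 183, 179], [215, 214, 208], [238, 237, 232], [245, 244, 239], [246, 244, 239], [246, 243, 239]]
```

Call:
move_arm(deltas=[[0.0005,0,0,0,0,0,0.008],[0.001,0,0,0,0,0,0.008],[0.0015,0,0,0,0,0,0.008],[0.0015,0,0,0,0,0,0.008]])

```text
time_s: 18.1
eef_pos: [0.5294, 0.1075, 0.0367]
ee_rot: [-0.0, 0.994, 0.109, -0.0]
ft_force: [-0.9, -0.2, -1.0]
grip_width: 0.191
gripper_force: 30.0
```

```bash
python3 -W ignore w.py
```

```text
t 18.1 tcp [0.5294 0.1075 0.0367] x [ 9.760e-01  2.176e-01 -1.000e-04] z [-1.e-04  1.e-04 -1.e+00] F [-0.93 -0.18 -0.96] w 0.19074467886796928
tcp in nest -0.08444268037308594 -0.0003859104799268237
axial 0.02477459673864209
[([318.1, 59.9], 0.87)]
rows [[126, 123, 116], [127, 123, 116], [127, 123, 117], [127, 123, 117], [138, 136, 131], [148, 149, 146], [153, 154, 151], [164, 164, 161], [181, 180, 175], [212, 210, 205], [238, 237, 232], [246, 244, 239], [246, 244, 240], [246, 244, 239]]
```

Call:
move_arm(deltas=[[0.0005,0,0,0,0,0,0.008],[0.001,0,0,0,0,0,0.008],[0.001,0,0,0,0,0,0.008]])

```text
time_s: 18.58
eef_pos: [0.5304, 0.1078, 0.0367]
ee_rot: [-0.0, 0.994, 0.109, -0.0]
ft_force: [-0.8, 0.2, -2.2]
grip_width: 0.188
gripper_force: 30.0
```

```bash
python3 -W ignore w.py
```

```text
t 18.575 tcp [0.5304 0.1078 0.0367] x [ 9.761e-01  2.175e-01 -1.000e-04] z [-1.e-04  1.e-04 -1.e+00] F [-0.79  0.17 -2.15] w 0.18799440710557708
tcp in nest -0.08344896747134074 -0.0003806881627195953
axial 0.4809649924311684
[([321.3, 61.0], 0.8)]
rows [[248, 251, 255], [194, 195, 199], [127, 123, 117], [127, 123, 117], [128, 124, 118], [128, 124, 118], [133, 130, 125], [157, 156, 153], [187, 185, 181], [213, 212, 207], [238, 236, 231], [245, 244, 239], [246, 244, 239], [246, 244, 239]]
```

The pad's top edge is now at row ~1.3 and the holder rim at ~8.5, about 2.4 px/mm, so the gap is roughly 3 mm.

Call:
move_arm(deltas=[[0.0005,0,0,0,0,0,0.008],[0.001,0,0,0,0,0,0.008],[0.0015,0,0,0,0,0,0.008],[0.0018,0,0,0,0,0,0.008],[0.0018,0,0,0,0,0,0.008]])

```text
time_s: 19.3
eef_pos: [0.5322, 0.1082, 0.0368]
ee_rot: [-0.0, 0.994, 0.109, -0.0]
ft_force: [-0.1, 0.1, -1.7]
grip_width: 0.192
gripper_force: 30.0
```

```bash
python3 -W ignore w.py
```

```text
t 19.3 tcp [0.5322 0.1082 0.0368] x [ 0.976   0.2175 -0.    ] z [-0.e+00  1.e-04 -1.e+00] F [-0.1   0.09 -1.74] w 0.19178648582847713
tcp in nest -0.08161584182557058 -0.00036690818370492886
axial 0.8856264961508356
[([318.0, 61.7], 0.58)]
rows [[248, 250, 255], [248, 251, 255], [248, 250, 255], [248, 250, 255], [248, 251, 255], [205, 206, 210], [142, 139, 135], [138, 135, 129], [178, 175, 170], [212, 210, 205], [237, 236, 231], [245, 244, 239], [245, 244, 239], [245, 243, 238]]
```

Call:
move_arm(deltas=[[0.0003,0,0,0,0,0,0.008],[0.0006,0,0,0,0,0,0.008],[0.0006,0,0,0,0,0,0.008]])

```text
time_s: 19.77
eef_pos: [0.5328, 0.1083, 0.0367]
ee_rot: [-0.0, 0.994, 0.109, -0.0]
ft_force: [-0.1, 0.3, -1.6]
grip_width: 0.19
gripper_force: 30.0
```

```bash
cat > f.py <<'E'
from fit import *
import sys
p,r=pose(); f=[]
for i in range(int(sys.argv[1]) if len(sys.argv)>1 else 4):
    f.append(round(float(ctrl.get_state()["ft_force"]@r[:,0]),2)); a=ctrl.read_camera("wrist")
print("axial",f,np.mean(f)); print("rows",[int(a[v,310:328].mean()) for v in range(0,14)])
E
python3 -W ignore f.py
```

```text
t 19.775 tcp [0.5328 0.1083 0.0367] x [ 0.976   0.2176 -0.    ] z [-0.e+00  1.e-04 -1.e+00] F [-0.08  0.32 -1.6 ] w 0.1900933430665275
axial [-0.01, -0.27, 0.12, 0.39] 0.057499999999999996
rows [251, 251, 251, 251, 251, 251, 236, 183, 167, 204, 234, 242, 242, 242]
```

Call:
move_arm(deltas=[[0.00025,0,0,0,0,0,0.008],[0.0004,0,0,0,0,0,0.008]])

```text
time_s: 20.23
eef_pos: [0.5331, 0.1083, 0.0367]
ee_rot: [-0.0, 0.994, 0.109, -0.0]
ft_force: [-0.9, -0.3, -1.7]
grip_width: 0.193
gripper_force: 30.0
```

```bash
python3 -W ignore f.py
```

```text
t 20.225 tcp [0.5331 0.1083 0.0367] x [ 9.761e-01  2.175e-01 -1.000e-04] z [-1.e-04  0.e+00 -1.e+00] F [-0.85 -0.35 -1.66] w 0.19312193785655166
axial [-0.91, -0.3, -0.63, -0.41] -0.5625
rows [250, 250, 250, 250, 250, 250, 250, 225, 185, 194, 232, 242, 242, 242]
```

Call:
move_arm(deltas=[[0.00015,0,0,0,0,0,0.008],[0.0003,0,0,0,0,0,0.008]])

```text
time_s: 20.68
eef_pos: [0.5333, 0.1084, 0.0367]
ee_rot: [0.0, 0.994, 0.109, -0.0]
ft_force: [-1.6, 0.3, -0.3]
grip_width: 0.19
gripper_force: 30.0
```

```bash
python3 -W ignore f.py
```

```text
t 20.675 tcp [0.5333 0.1084 0.0367] x [ 9.760e-01  2.176e-01 -4.000e-04] z [-4.e-04 -0.e+00 -1.e+00] F [-1.62  0.35 -0.33] w 0.1902786844656971
axial [-1.51, -2.18, -1.95, -2.22] -1.9650000000000003
rows [251, 251, 251, 251, 251, 251, 251, 250, 200, 177, 223, 241, 243, 242]
```

Contact at about 2 N. I'll continue in 0.2 mm steps.

Call:
move_arm(deltas=[[0.0001,0,0,0,0,0,0.008],[0.0002,0,0,0,0,0,0.008]])

```text
time_s: 21.12
eef_pos: [0.5334, 0.1084, 0.0367]
ee_rot: [0.0, 0.994, 0.109, -0.0]
ft_force: [-2.5, -0.5, 0.2]
grip_width: 0.189
gripper_force: 30.0
```

```bash
python3 -W ignore f.py 3
```

```text
t 21.125 tcp [0.5334 0.1084 0.0367] x [ 9.760e-01  2.176e-01 -4.000e-04] z [-4.e-04 -1.e-04 -1.e+00] F [-2.46 -0.46  0.24] w 0.18948802938586223
axial [-2.5, -2.99, -2.53] -2.6733333333333333
rows [251, 251, 251, 251, 251, 251, 251, 251, 210, 177, 213, 239, 243, 243]
```

Call:
move_arm(deltas=[[0.0002,0,0,0,0,0,0.008],[0.0004,0,0,0,0,0,0.008]])

```text
time_s: 21.52
eef_pos: [0.5336, 0.1085, 0.0366]
ee_rot: [0.0, 0.994, 0.109, -0.0]
ft_force: [-5.7, -1.6, 0.5]
grip_width: 0.189
gripper_force: 30.0
```

```bash
python3 -W ignore f.py 3
```

```text
t 21.525 tcp [0.5336 0.1085 0.0366] x [ 9.760e-01  2.176e-01 -8.000e-04] z [-8.e-04 -2.e-04 -1.e+00] F [-5.7  -1.59  0.46] w 0.18889171828084028
axial [-5.91, -5.76, -5.63] -5.766666666666667
rows [250, 251, 251, 250, 251, 250, 251, 250, 235, 193, 200, 235, 243, 243]
```

The push is about 5.9 N. I'll hold it for a bit over a second.

Call:
move_arm(deltas=[[0,0,0,0,0,0,0.008],[0,0,0,0,0,0,0.008],[0,0,0,0,0,0,0.008],[0,0,0,0,0,0,0.008],[0,0,0,0,0,0,0.008],[0,0,0,0,0,0,0.008],[0,0,0,0,0,0,0.008],[0,0,0,0,0,0,0.008]])

```text
time_s: 22.68
eef_pos: [0.5336, 0.1085, 0.0366]
ee_rot: [0.0, 0.994, 0.109, -0.0]
ft_force: [-5.2, -1.1, 1.4]
grip_width: 0.191
gripper_force: 30.0
```

```bash
python3 -W ignore f.py 4
```

```text
t 22.675 tcp [0.5336 0.1085 0.0366] x [ 9.760e-01  2.176e-01 -9.000e-04] z [-9.e-04 -2.e-04 -1.e+00] F [-5.2  -1.08  1.38] w 0.19082195294782095
axial [-5.31, -6.11, -5.78, -6.12] -5.83
rows [251, 250, 250, 251, 250, 251, 251, 251, 235, 192, 199, 235, 243, 243]
```

Pressed home. Next I'll unload 2 mm straight back, sink the pins below the ledges, then retreat.

Call:
move_arm(deltas=[[-0.0005,0,0,0,0,0,0.008],[-0.001,0,0,0,0,0,0.008],[-0.002,0,0,0,0,0,0.008],[-0.002,0,0.002,0,0,0,0.008],[-0.002,0,0.004,0,0,0,0.008],[-0.002,0,0.006,0,0,0,0.008],[-0.002,0,0.008,0,0,0,0.008],[-0.002,0,0.009,0,0,0,0.008]])

```text
time_s: 23.88
eef_pos: [0.532, 0.1081, 0.0275]
ee_rot: [-0.0, 0.994, 0.109, -0.0]
ft_force: [0.4, 0.1, -1.6]
grip_width: 0.189
gripper_force: 30.0
```

```bash
python3 -W ignore f.py 2; python3 -W ignore w.py | tail -2|head -1
```

```text
t 23.875 tcp [0.532  0.1081 0.0275] x [ 9.761e-01  2.175e-01 -3.000e-04] z [-3.e-04  0.e+00 -1.e+00] F [ 0.35  0.09 -1.64] w 0.1890911383282613
axial [0.36, -0.92] -0.28
rows [207, 234, 238, 238, 237, 237, 237, 237, 237, 238, 239, 240, 241, 241]
[([318.5, 55.4], 0.91)]
```

Call:
move_arm(deltas=[[-0.001,0,0,0,0,0,0.008],[-0.003,0,0,0,0,0,0.008],[-0.006,0,0,0,0,0,0.008],[-0.01,0,0,0,0,0,0.008],[-0.014,0,0,0,0,0,0.008],[-0.017,0,0,0,0,0,0.008],[-0.019,0,0,0,0,0,0.008],[-0.02,0,0,0,0,0,0.008]])

```text
time_s: 25.08
eef_pos: [0.5124, 0.1038, 0.0277]
ee_rot: [-0.0, 0.994, 0.109, -0.0]
ft_force: [0.7, -0.6, -1.7]
grip_width: 0.192
gripper_force: 30.0
```

```bash
cat > g.py <<'E'
from fit import *
n=pickle.load(open("n.pkl","rb"))
p,r=pose(); m=ctrl.camera_model("top"); 
def nst(w): c,s=np.cos(n[2]),np.sin(n[2]); d=w[:2]-n[:2]; return np.round([c*d[0]+s*d[1],-s*d[0]+c*d[1]],4)
print("tcp nest",nst(p))
for cam in("top","scene","wrist"):
  ctrl.read_camera(cam); m=ctrl.camera_model(cam)
  for k in ctrl.spot_point(cam,"holder")[:2]: print(cam,np.round(k["uv"]),round(k["confidence"],2),nst(ray(cam,k["uv"],.034,m)))
E
python3 -W ignore g.py; python3 -W ignore f.py 1|tail -1
```

```text
t 25.075 tcp [0.5124 0.1038 0.0277] x [ 9.760e-01  2.176e-01 -1.000e-04] z [-1.e-04  1.e-04 -1.e+00] F [ 0.72 -0.59 -1.75] w 0.19201334547613877
tcp nest [-0.1019 -0.0004]
scene [319. 243.] 0.55 [ 0.0095 -0.0107]
scene [326. 254.] 0.19 [0.0424 0.0167]
wrist [319.  12.] 0.77 [ 0.0181 -0.0002]
rows [248, 248, 248, 248, 249, 249, 249, 248, 249, 249, 249, 249, 249, 249]
```

The holder stayed put at nest x ≈ 18 mm. Retreating the rest of the way.

Call:
move_arm(deltas=[[-0.003,0,0,0,0,0,0.008],[-0.01,0,0,0,0,0,0.008],[-0.021,0,0,0,0,0,0.008],[-0.035,0,0,0,0,0,0.008],[-0.05,0,0,0,0,0,0.008],[-0.065,0,0,0,0,0,0.008],[-0.08,0,0,0,0,0,0.008],[-0.09,0,0,0,0,0,0.008]])

```text
time_s: 26.42
eef_pos: [0.4237, 0.0839, 0.0278]
ee_rot: [0.0, 0.994, 0.109, -0.0]
ft_force: [0.8, 0.6, -1.0]
grip_width: 0.192
gripper_force: 30.0
```

Call:
move_arm(deltas=[[0,0.005,0,0,0,0.01,0.008],[0,0.02,0,0,0,0.05,0.008],[0,0.045,0,0,0,0.1,0.008],[0,0.08,0,0,0,0.15,0.008],[0.01,0.12,0,0,0,0.2,0.008],[0.02,0.155,0,0,0,0.2,0.008],[0.025,0.175,0,0,0,0.2,0.008],[0.03,0.18,0,0,0,0.2,0.008]])

```text
time_s: 27.42
eef_pos: [0.4936, -0.087, 0.0275]
ee_rot: [0.0, 1.0, 0.008, -0.0]
ft_force: [-0.0, 0.6, -2.1]
grip_width: 0.192
gripper_force: 30.0
```

```bash
python3 -W ignore g.py
```

```text
t 27.425 tcp [ 0.4936 -0.087   0.0275] x [ 9.999e-01  1.540e-02 -1.000e-04] z [-1.e-04 -3.e-04 -1.e+00] F [-0.04  0.6  -2.08] w 0.19180852886647518
tcp nest [-0.1617 -0.1826]
scene [321. 244.] 0.77 [ 0.0116 -0.0035]
wrist [317.  64.] 0.43 [-0.0667 -0.198 ]
```

Call:
move_arm(deltas=[[0,0,0.004,0,0,0,0.008],[0,0,0.009,0,0,0,0.008],[0,0,0.013,0,0,0,0.008],[0,0,0.016,0,0,0,0.008],[0,0,0.0172,0,0,0,0.008],[0,0,0.0178,0,0,0,0.008],[0,0,0.0178,0,0,0,0.008]])

```text
time_s: 28.6
eef_pos: [0.4931, -0.085, 0.01]
ee_rot: [-0.0, 1.0, 0.01, -0.0]
ft_force: [-0.1, -0.7, -1.2]
grip_width: 0.192
gripper_force: 30.0
```

Call:
move_arm(deltas=[[0,0,0,0,0,0,0.02],[0,0,0,0,0,0,0.025],[0,0,0,0,0,0,0.03],[0,0,0,0,0,0,0.04],[0,0,0,0,0,0,0.05],[0,0,0,0,0,0,0.05],[0,0,0,0,0,0,0.05]])

```text
time_s: 29.48
eef_pos: [0.4931, -0.0849, 0.0099]
ee_rot: [-0.0, 1.0, 0.01, -0.0]
ft_force: [-0.1, -0.6, 0.3]
grip_width: 0.535
gripper_force: 0.0
```

Call:
move_arm(deltas=[[0,0,-0.01,0,0,0,0.05],[0,0,-0.03,0,0,0,0.05],[0,0,-0.06,0,0,0,0.05],[0,0,-0.1,0,0,0,0.05],[0,0,-0.14,0,0,0,0.05],[0,0,-0.18,0,0,0,0.05],[0,0,-0.2,0,0,0,0.05],[0,0,-0.2,0,0,0,0.05]])

```text
time_s: 30.48
eef_pos: [0.4937, -0.0851, 0.2117]
ee_rot: [0.0, 1.0, 0.01, 0.001]
ft_force: [-0.3, 0.4, 0.1]
grip_width: 0.532
gripper_force: 0.0
```

```bash
python3 -W ignore - <<'E'
from fit import *
import g
n=g.n
m=ctrl.camera_model("wrist"); a=ctrl.read_camera("wrist")
for k in ctrl.spot_point("wrist","lifter")[:3]: print(np.round(k["uv"]),round(k["confidence"],2),ray("wrist",k["uv"],0,m).round(3))
hsv=cv2.cvtColor(a,cv2.COLOR_RGB2HSV); mk=((hsv[...,0]<18)&(hsv[...,1]>150)&(hsv[...,2]>80)).astype(np.uint8)
c,l,st,_=cv2.connectedComponentsWithStats(mk); i=1+st[1:,4].argmax(); b=cv2.boxPoints(cv2.minAreaRect(np.argwhere(l==i)[:,::-1].astype(np.float32)))
print([ray("wrist",u,.046,m)[:2].round(4) for u in b])
t=ctrl.read_camera("top"); save(t,"topend.png"); t=t.astype(np.float32)
for k in ctrl.spot_point("top","holder")[:3]: print(np.round(k["uv"]),round(k["confidence"],2),g.nst(ray("top",k["uv"],.034)))
for x in range(-16,56,3):
  u=[proj("top",W(n,(x,y,43))) for y in(-6,-3,0,3,6)]
  print(x,np.mean([cv2.remap(t,np.float32([[v[0]]]),np.float32([[v[1]]]),1)[0,0] for v in u],0).astype(int),end=" ")
E
```

```text
t 30.475 tcp [ 0.4937 -0.0851  0.2117] x [0.9998 0.0193 0.0029] z [ 2.9e-03 -8.0e-04 -1.0e+00] F [-0.31  0.45  0.12] w 0.531592701198927
tcp nest [-0.1611 -0.1807]
top [293. 152.] 0.72 [ 0.0216 -0.0074]
scene [319. 243.] 0.68 [ 0.0097 -0.0091]
wrist [106.  41.] 0.83 [ 0.0194 -0.0009]
[508. 282.] 0.87 [ 0.355 -0.337  0.   ]
[317. 193.] 0.82 [ 0.471 -0.083  0.   ]
[103. 247.] 0.73 [0.395 0.189 0.   ]
[array([ 0.5125, -0.0755]), array([ 0.5128, -0.0934]), array([ 0.4389, -0.0953]), array([ 0.4386, -0.0764])]
-16 [213 217 213] -13 [216 220 215] -10 [208 212 208] -7 [163 165 162] -4 [152 156 152] -1 [215 219 218] 2 [235 238 237] 5 [227 231 233] 8 [232 236 241] 11 [236 240 246] 14 [236 240 245] 17 [236 239 245] 20 [235 239 245] 23 [236 239 245] 26 [236 240 246] 29 [234 238 244] 32 [232 235 239] 35 [235 233 233] 38 [228 225 221] 41 [220 223 224] 44 [234 239 245] 47 [206 217 224] 50 [129 124 123] 53 [180  79  73]
```

```bash
python3 -c "
from cell import ctrl
print(ctrl.sign_off())"
```

```text
the job is handed in; nothing more can be done
None
```

The job is handed in: the holder is on the ledges against the white pad after a push of about 5.9 N for just over a second. The lifter lies flat on the bench clear of the nest, and nothing else was touched. The end state is judged from camera measurements only, because my picture views had run out.

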